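# Spin the washed peppers dry and put them in the pan

### The job

Stand the salt jar that blocks the crank of the salad spinner upright on the enamel tray beside the bottles, never tipping it. With the lid on, give the crank one full turn anticlockwise to check that the freewheel runs loose and leaves the basket still, then three full turns clockwise, the way that grips, to spin the peppers. Then lay the lid flat on the worktop, crank up, clear of the spinner and put all the peppers into the paella pan, knocking over no bottle and leaving the skimmer where it is.

Things in the scene. Friction and masses are not known exactly. Their poses are not given: they have to be found in the camera images.
- spinner: bowl of a small salad spinner, clear plastic, 220 mm across and 115 mm high, on a non-slip foot: it does not move. Origin at the centre of its underside, z up. Inside turns a white slatted basket, inside radius 88 mm, with a saw-toothed top rim; its floor is 20 mm and its tooth tips 103 mm above the origin.
- basket (a joint): turning angle of the basket in the bowl, rad, growing clockwise seen from above, counting on over whole turns; between -0.2 and 0.2 at the start. A slight drag (0.18 N m) keeps it where it is left.
- lid: clear round lid, 238 mm across, 24 mm high without the crank, about 0.4 kg, lying loose on the bowl at the start, its skirt 4 mm clear of the rim. Origin at the centre of the skirt's lower edge, z up; seated, this lies 97 mm above the bowl's origin. Lift it straight up by the hub; nothing sticks out below the skirt, so it lies flat.
- hub (a point): point on the lid's axis, 40 mm above the lower edge of the skirt, in the middle of the height of the crank's round hub: 44 mm diameter, from 26 to 54 mm above that edge. The crank arm (22 mm wide, 10 mm thick) leaves it at the top on one side, so grip the hub across the arm to lift the lid.
- crank (a joint): angle of the crank on the lid, rad, growing clockwise from above, counting on over whole turns; -0.25 to 0.25 at the start. Clockwise, two spring pawls under the seated lid catch the basket's 16 teeth (up to 0.4 rad of play) and carry it round, about 3 N at the knob; anticlockwise they click over the teeth and the crank runs loose.
- knob (a point): middle of the upright grey crank knob, 24 mm diameter and 36 mm tall, 65 mm out from the lid's axis; it spins freely on its pin, so the hand need not turn while it is led round in a level circle. Seated, this point is 170 mm above the underside of the bowl. Pulling up on it can lift the lid.
- jar: glass salt jar with a metal cap, 58 mm diameter, 85 mm tall, about 0.28 kg, standing at the start on the lid in the way of the crank, some 72 mm from the lid's axis. Origin at the centre of its underside, z up.
- tray: white enamel tray with a red rim, 150 mm by 250 mm (x by y), 24 mm high, floor 4 mm thick, does not move. Origin at the centre of its underside; the two bottles stand at its -y end, the +y half is free.
- pan: steel paella pan with two red loop handles (at its +x and -x sides, reaching 171 mm from its centre), 260 mm across the rim, flat floor 220 mm across, walls 42 mm high, floor 4 mm thick, does not move. Origin at the centre of its underside, z up.
- bottle1: green oil bottle on the tray, 58 mm diameter, 215 mm tall, loose, to be left standing. Origin at the centre of its underside.
- bottle2: amber vinegar bottle on the tray, 52 mm diameter, 175 mm tall, loose, to be left standing. Origin at the centre of its underside.
- skimmer: copper skimmer lying flat on the worktop beyond the spinner, 275 mm long, 4 mm thick, loose, not needed. Origin in its handle, 100 mm from the middle of the disc; its x axis points to the disc.
- pepper1: small lobed red pepper with a short green stem, 40 mm across and 47 mm tall without the stem (60 mm with it), 45 g, firm. Origin at the centre of its underside, z towards the stem. It starts standing in the basket; on some starts it is absent (None).
- pepper2: small lobed red pepper with a short green stem, 40 mm across and 47 mm tall without the stem (60 mm with it), 45 g, firm. Origin at the centre of its underside, z towards the stem. It starts standing in the basket; on some starts it is absent (None).
- pepper3: small lobed red pepper with a short green stem, 40 mm across and 47 mm tall without the stem (60 mm with it), 45 g, firm. Origin at the centre of its underside, z towards the stem. It starts standing in the basket; on some starts it is absent (None).
- pepper4: small lobed red pepper with a short green stem, 40 mm across and 47 mm tall without the stem (60 mm with it), 45 g, firm. Origin at the centre of its underside, z towards the stem. It starts standing in the basket; on some starts it is absent (None).
Things that resemble listed ones, but are neither listed nor needed, are in the scene too. Leave any turquoise look-alike of the lid alone.

How it is judged (in metres and radians):
On the way, in this order (a step that is already met when the one before it is completed fails the run):
1. the jar stands upright on the tray (x of jar in the frame of tray between -0.06 and 0.06 m and y of jar in the frame of tray between -0.11 and 0.11 m and z of jar in the frame of tray below 0.012 m and angle between jar's own z axis and vertical below 0.12 rad and linear speed of jar below 0.03 m/s and contact force between the fingers and jar below 0.5 N), for 0.2 s.
2. lid on, the crank is turned back most of a turn anticlockwise while the basket stays still (horizontal distance between lid and spinner below 0.012 m and z of lid in the frame of spinner below 0.104 m and angle between lid's own z axis and vertical below 0.08 rad and value of joint crank below -5.2 rad and value of joint basket between -0.9 and 0.9 rad), for 0.05 s.
3. lid on, the crank drives the basket with the peppers clockwise through nearly three turns (horizontal distance between lid and spinner below 0.012 m and z of lid in the frame of spinner below 0.104 m and angle between lid's own z axis and vertical below 0.08 rad and horizontal distance between each of pepper1, pepper2, pepper3, pepper4 and spinner below 0.09 m and value of joint basket above 16.7 rad), for 0.05 s.
4. the lid lies flat on the worktop beside the spinner, let go (height (world z) of lid below 0.012 m and angle between lid's own z axis and vertical below 0.06 rad and linear speed of lid below 0.03 m/s and horizontal distance between lid and spinner above 0.21 m and contact force between the fingers and lid below 0.5 N), for 0.2 s.
At the end, for the whole second after the job is handed in: All peppers present lie at rest in the pan (within 122 mm of its centre, less than 60 mm up), the salt jar stands upright on the tray (within 0.12 rad), and the lid lies flat on the worktop (within 0.06 rad) clear of the spinner (horizontal distance between each of pepper1, pepper2, pepper3, pepper4 and pan below 0.122 m and z of pepper1 in the frame of pan between -0.01 and 0.06 m and linear speed of each of pepper1, pepper2, pepper3, pepper4, jar, lid below 0.03 m/s and z of pepper2 in the frame of pan between -0.01 and 0.06 m and z of pepper3 in the frame of pan between -0.01 and 0.06 m and z of pepper4 in the frame of pan between -0.01 and 0.06 m and x of jar in the frame of tray between -0.06 and 0.06 m and y of jar in the frame of tray between -0.11 and 0.11 m and z of jar in the frame of tray below 0.012 m and angle between jar's own z axis and vertical below 0.12 rad and height (world z) of lid below 0.012 m and angle between lid's own z axis and vertical below 0.06 rad and horizontal distance between lid and spinner above 0.21 m); the robot touches nothing.
It fails at once if the salt jar is tipped (angle between jar's own z axis and vertical above 0.7 rad).
It fails at once if a bottle is knocked over (angle between any of bottle1, bottle2's own z axis and vertical above 0.5 rad).
It fails at once if the skimmer is pushed away (distance of skimmer from where it was at the start of the episode above 0.05 m).
Of pepper1, pepper2, pepper3, pepper4 only 2 to 4 are there at a start; the rules pass over those that are not, and their reading is None.
At some moment in a run one of pepper1, pepper2, pepper3, pepper4 may be knocked a few centimetres aside while the robot is not near it.
It also fails if it takes over 210 s, if anything falls off the work surface, if the arm or the gripper's body presses on something with over 40 N, if the wrist force passes 120 N, or if a joint passes its speed limit or range.

### The arm

A 6-joint arm with a two-finger parallel gripper is mounted at the origin on the work surface. World frame = base frame: x ahead of the robot, y to its left, z up, the work surface at z = 0. Lengths are in m, angles in degrees, forces in N, time in s.
With the tool pointing down it reaches from about 0.4 to 0.825 m from the base axis. Payload 7 kg.
Tool frame: the origin (TCP) lies on the centre line of the jaws, within the pads' length; the fingertips stand 19 mm ahead of it and the grasp point (between the pads) is the TCP (r.tip_extent is the distance from the TCP to the fingertips, in m); z points along the fingers, y is the line along which they close (so a half turn about z gives the same grasp; the last joint's range is limited). The gripper opens to 88 mm and grips with 3 to 60 N. Pads are 19 mm wide; open, the fingers measure 130 mm over their backs; the gripper's body (78 mm by 193 mm) begins 47 mm behind the grasp point.
Start: joints at [-49.612, 20.546, 0.682, 0, -70.136, -16.507], TCP at [0.273, -0.617, 0.206] pointing down, gripper open.
Joint ranges: [-176.03, 176.03], [-82.01, 121.73], [-58.28, 71.71], [-173.87, 95.51], [-174.79, -0.11], [-173.66, 173.66]. Speed limits (degrees/s): [136.94, 136.94, 172.46, 180, 180, 180].

### API

Orientations are given as [roll, pitch, yaw] about the fixed x, y, z axes, in that order (R = Rz(yaw) Ry(pitch) Rx(roll)).
In Python, from plant import r gives the robot as it stands. The module is installed in compiled form; this text tells all that it offers.
- The arm moves only by the tool jog_arm, never from a script. Its argument "deltas" is a list that holds one entry, the list of rows, each a list of 5 numbers: the opening, from -1 (shut) to 1 (fully open), then the shift along the world's x, y, z in cm, then the turn about the world's z in rad. In form: [[[claw, dx, dy, dz, turn], ...]]. A call has 1 to 8 rows; each row shifts and turns the commanded pose from where the row before left it; what a row does not reach is not made up. A row lasts 1/8 s, in which the tool goes at most 62.5 mm and 10.7 degrees, less where a joint would pass 70% of its speed; a pose out of reach is approached as far as the arm can. A call with a gripper value outside its range is refused whole. The fingers move at their own pace and stop on an object; "force" is the grip in N (left out, the last holds). Time passes only in rows, so rows that do not move let the fingers close. It gives the time, the measured TCP pose, the force, the opening and the grip force at its end, in the units of the state.
- r.get_state(): the state, without advancing time (a new reading comes with each control period).
- r.capture(name): name is "scene" or "top" or "wrist"; returns the picture (400x640x3 uint8, blue, green, red); there is no depth.
- r.camera_info(name): a dict with "fx", "fy", "cx", "cy" (pixels), "k1" (the pictures are not rectified: a ray, as slopes to the right and down, at radius r is drawn at 1 + k1 r^2 times it, then the intrinsics apply), "view" (4x4, takes a point from world to camera coordinates). Camera axes: x right, y up, looking along -z (the intrinsics and any distortion apply to the point x, -y, -z); pixel columns grow to the right and rows downward; lengths in m; the calibration is good to about 2 mm. A picture is of the moment at which its call begins: read the wrist's pose just before it. camera_info takes no time and is no camera call; for the wrist camera it gives the pose at the moment of the call.
- r.close_job(): hands the job in; it is judged then, once.
The state is a dict: "time_s": time; "joints": joint angles; "qd": joint speeds; "joint_torque": joint torques, N m; "tcp_pos": TCP position; "eef_rot": TCP orientation; "contact_force": force on the tool from outside, world axes, zero at the start; "moment": the same for the moment, N m; "gripper_width": finger opening in m; "gripper_force": force on a finger pad.
Only numpy, scipy, OpenCV 4.12 (cv2) and the standard library are available. Lean on these libraries where they do the work, as an engineer would, in place of code of your own. Each camera call takes 0.05 s, during which the arm holds its last target. There are 200 camera calls.

## Working session

There is one attempt and no reset: what is moved stays moved. The work goes in short steps, Python scripts to look and compute and a tool call to move; the robot and the scene stay as the last step left them, time stands still between calls to the robot, and variables do not carry over. Pictures are saved under pics/ and viewed, at most 14 in all, crops included, and the job is handed in when it is done.

Besides the shell and the picture viewer there is one more tool, called after ">>>" by a JSON object that holds its "api" and its "payload", one argument or row to a line. jog_arm: Moves the arm, as the interface text tells. Its arguments: {"type":"object","properties":{"deltas":{"type":"array"},"force":{"type":"number"}},"required":["deltas"]}

```bash
mkdir -p pics; ls
cat > h.py <<'E'
import numpy as np, cv2
from plant import r
def ray(name,u,v,ci=None):
    c=ci or r.camera_info(name)
    xd,yd=(u-c['cx'])/c['fx'],(v-c['cy'])/c['fy']
    rd=np.hypot(xd,yd); q=rd
    for _ in range(30): q=rd/(1+c['k1']*q*q)
    s=q/rd if rd>0 else 1
    V=np.array(c['view']); R=V[:3,:3]; o=-R.T@V[:3,3]
    d=R.T@np.array([xd*s,-yd*s,-1.]); return o,d/np.linalg.norm(d)
def plane(name,u,v,z,ci=None):
    o,d=ray(name,u,v,ci); return o+d*(z-o[2])/d[2]
def tri(rays):
    A=np.zeros((3,3));b=np.zeros(3)
    for o,d in rays:
        P=np.eye(3)-np.outer(d,d);A+=P;b+=P@o
    p=np.linalg.solve(A,b); return p,[float(np.linalg.norm((np.eye(3)-np.outer(d,d))@(p-o))) for o,d in rays]
def proj(name,p,ci=None):
    c=ci or r.camera_info(name); V=np.array(c['view']); q=V[:3,:3]@np.array(p)+V[:3,3]
    x,y=q[0]/-q[2],-q[1]/-q[2]; k=1+c['k1']*(x*x+y*y)
    return c['cx']+c['fx']*x*k, c['cy']+c['fy']*y*k
E
python3 - <<'E'
from h import *
for n in('scene','top'):
    cv2.imwrite(f'pics/{n}0.png',r.capture(n)); c=r.camera_info(n); V=np.array(c['view']); print(n,c['fx'],c['k1'],-V[:3,:3].T@V[:3,3])
print(r.get_state())
E
```

```text
pics
scene 447.8770376096527 0.014775996455877391 [ 1.26273223 -0.4446638   1.16116102]
top 514.1779929388308 -0.13495637303608765 [ 0.30062545 -0.02881334  1.79729933]
{'time_s': 0.1, 'joints': array([-4.96137029e+01,  2.05865863e+01,  6.40903717e-01, -1.67854110e-02,
       -7.01349397e+01, -1.65057110e+01]), 'qd': array([ 0.04697101, -0.11842205,  0.07088636,  0.08731349, -0.00310537,
       -0.13803329]), 'joint_torque': array([ 2.14809631e-06, -5.84163487e+01,  2.93754923e+01,  7.01549470e+00,
        1.02858403e-02, -4.50492473e-05]), 'tcp_pos': array([ 0.27304302, -0.61682648,  0.20504208]), 'eef_rot': array([ 1.79918216e+02, -7.77752184e-03, -1.56125123e+02]), 'contact_force': array([0.08321873, 0.0326235 , 0.72772902]), 'moment': array([-0.01643764, -0.04910664,  0.00486677]), 'gripper_force': 0.0, 'gripper_width': 0.08778620242698296}
```

View pics/top0.png

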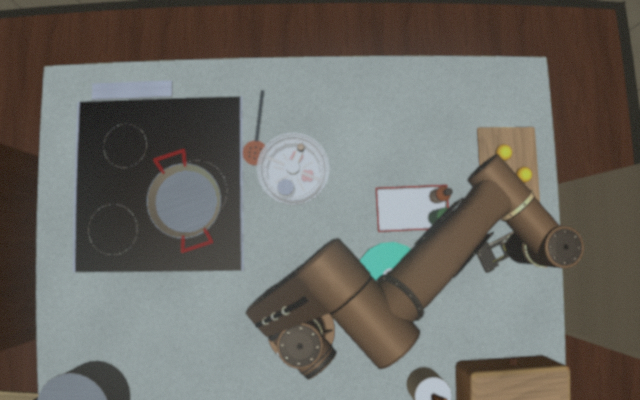

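View pics/scene0.png

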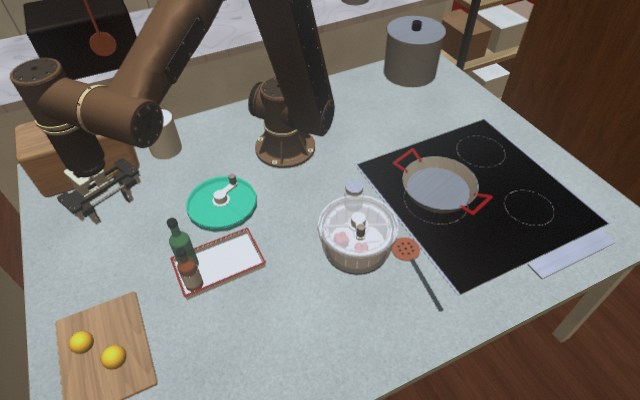

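Top: the spinner with its clear lid is at (292,167), the salt jar at (286,187), the knob near (300,148), the tray at (413,208) with its bottles at (441,193) and (438,215), the pan at (184,200), the skimmer's disc at (254,153), the turquoise look-alike at (388,262). Scene: spinner (357,230), jar cap (355,187), crank (359,225).
Could be mistaken for the jar: the white cup at top (432,388), pot (75,390) and the turquoise lid with its crank (388,262). I choose the jar at (286,187), which stands on the clear lid, and check it in a crop.

Run:
```python
from h import *
a=cv2.imread('pics/top0.png')[122:212,242:342]; b=cv2.imread('pics/scene0.png')[165:275,305:415]
a=cv2.resize(a,(400,360),interpolation=3); b=cv2.resize(b,(400,400),interpolation=3)[:360]
cv2.imwrite('pics/c0.png',np.hstack([a,b]))
for n,u,v,z in [('top',292.5,167.5,.11),('top',286.5,187.5,.195),('top',300,148,.17),('top',388,262,.03),('top',413,208,.02),('top',184,200,.042),('top',441,193,.18),('top',438,215,.2),('scene',355,187,.2),('scene',361,231,.18),('top',254,153,0)]: print(n,u,v,plane(n,u,v,z).round(3))
```

```text
top 292.5 167.5 [0.547 0.014 0.11 ]
top 286.5 187.5 [0.472 0.031 0.195]
top 300 148 [ 0.601 -0.013  0.17 ]
top 388 262 [ 0.225 -0.306  0.03 ]
top 413 208 [ 0.409 -0.402  0.02 ]
top 184 200 [0.452 0.391 0.042]
top 441 193 [ 0.446 -0.461  0.18 ]
top 438 215 [ 0.375 -0.443  0.2  ]
scene 355 187 [0.475 0.04  0.2  ]
scene 361 231 [ 0.614 -0.017  0.18 ]
top 254 153 [0.618 0.152 0.   ]
```

View pics/c0.png

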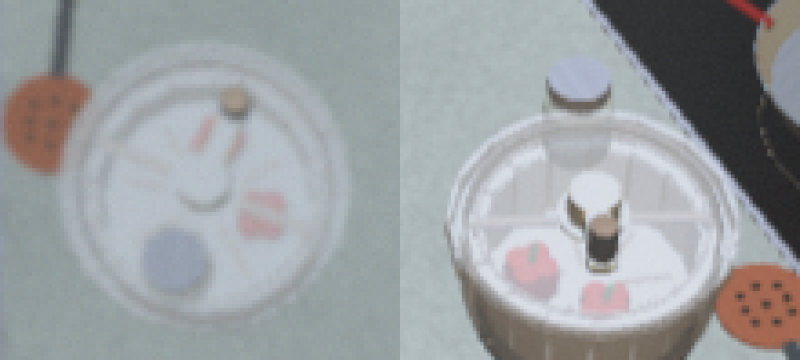

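The crop confirms the jar: grey cap at top (286,187) and scene (354,187), standing on the clear lid, with the dark knob at top (301,147) and scene (361,226), and two red peppers visible inside. I'll triangulate and move above the spinner for a wrist view.

Run:
```python
from h import *
for k,t,s in [('jarcap',(285.8,187.3),(354.2,187.5)),('knobtop',(300.8,147.3),(360.8,226)),('hubtop',(293.2,168.7),(358.4,217.3))]:
    p,e=tri([ray('top',*t),ray('scene',*s)]); print(k,p.round(4),np.round(e,4))
```

```text
jarcap [0.4731 0.0358 0.1983] [0.0025 0.0025]
knobtop [ 0.6014 -0.0134  0.1861] [0.0025 0.0025]
hubtop [0.5399 0.0142 0.1433] [0.0039 0.0039]
```

>>> {"api": "jog_arm", "payload": {
  "deltas": [
    [[1,0,0,6,0],[1,0,0,6,0],[1,0,0,6,0],[1,0,0,6,0],[1,2,5,0,-0.1],[1,2,5,0,-0.1],[1,2,5,0,-0.1],[1,2,5,0,-0.1]]
  ]
}}

```text
time_s: 1.1
tcp_pos: [0.3535, -0.4155, 0.4454]
eef_rot: [180.0, -0.0, -179.2]
contact_force: [0.9, -0.3, -0.8]
gripper_width: 0.0879
gripper_force: 0.0
```

>>> {"api": "jog_arm", "payload": {
  "deltas": [
    [[1,2,5,0,0],[1,2,5,0,0],[1,2,5,0,0],[1,2,5,0,0],[1,2,5,0,0],[1,1,5,0,0],[1,1,5,0,0],[1,0,0,0,0]]
  ]
}}

```text
time_s: 2.1
tcp_pos: [0.4735, -0.0643, 0.4452]
eef_rot: [180.0, -0.1, -178.8]
contact_force: [-1.1, -1.7, 0.8]
gripper_width: 0.0876
gripper_force: 0.0
```

Run:
```python
from h import *
s=r.get_state(); c=r.camera_info('wrist'); a=r.capture('wrist'); t=r.capture('top'); 
cv2.imwrite('pics/w1.png',a);cv2.imwrite('pics/t1.png',t)
import pickle; pickle.dump(c,open('w1.pkl','wb'))
V=np.array(c['view']);print(s['tcp_pos'],s['joints'].round(1),-V[:3,:3].T@V[:3,3],V.round(2),c['fx'])
```

```text
[ 0.47354042 -0.06434729  0.44524848] [  15.9   -2.2    3.2   -0.   -95.5 -104.7] [ 0.3981291  -0.0666016   0.62511211] [[-0.02  1.    0.    0.08]
 [-0.96 -0.02 -0.28  0.55]
 [-0.28 -0.01  0.96 -0.49]
 [ 0.    0.    0.    1.  ]] 353.61710581942475
```

View pics/w1.png

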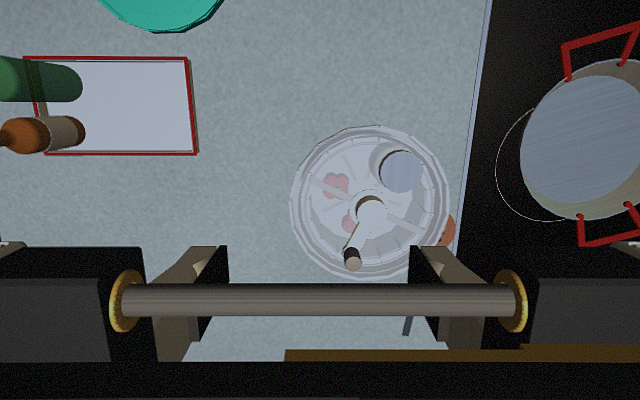

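The wrist view shows the jar cap at (401,171), hub top about (371,207), knob top about (352,264), peppers under the lid at (335,185) and (350,220), the tray corners at (187,58) and (197,153), and the bottles at the tray's left end.

Run:
```python
from h import *
import pickle; c=pickle.load(open('w1.pkl','rb'))
W=lambda u,v:ray('wrist',u,v,c)
for k,w,t,s in [('jarcap',(402,172),(285.8,187.3),(354.2,187.5)),('knobtop',(352,264),(300.8,147.3),(360.8,226)),('hubtop',(371,209),(293.2,168.7),(358.4,217.3))]:
    R=[W(*w),ray('top',*t),ray('scene',*s)]
    for rr in (R,[R[0],R[1]],[R[0],R[2]]):
        p,e=tri(rr); print(k,p.round(4),np.round(e,4))
    print(' planes',[plane(n,*q,z,ci).round(4)[:2] for n,q,ci in(('wrist',w,c),('top',t,None),('scene',s,None)) for z in [dict(jarcap=.206,knobtop=.188,hubtop=.151)[k]]])
# tray red rim, top view, now that the arm is away
t=cv2.imread('pics/t1.png');hsv=cv2.cvtColor(t,cv2.COLOR_BGR2HSV)
m=(((hsv[...,0]<8)|(hsv[...,0]>170))&(hsv[...,1]>90)).astype(np.uint8); m[:,:340]=0;m[:150]=0;m[260:]=0;m[:,460:]=0
ys,xs=np.nonzero(m); rc=cv2.minAreaRect(np.c_[xs,ys].astype(np.float32)); print(rc); print([plane('top',*q,.024).round(3) for q in cv2.boxPoints(rc)], plane('top',*rc[0],.024).round(3))
print('tray wrist',[plane('wrist',*q,.024,c).round(3) for q in((24,58),(188,58),(198,153),(45,154))])
# steel pan floor centre : red handles
m=(((hsv[...,0]<8)|(hsv[...,0]>170))&(hsv[...,1]>120)).astype(np.uint8); m[:,235:]=0
ys,xs=np.nonzero(m);rc=cv2.minAreaRect(np.c_[xs,ys].astype(np.float32));print('pan',rc,plane('top',*rc[0],.04).round(3))
cv2.imwrite('pics/t1c.png',cv2.resize(t[60:280,60:480],(800,419)))
```

```text
jarcap [0.4744 0.0361 0.2003] [0.0022 0.0037 0.0016]
jarcap [0.4704 0.0321 0.2246] [0.0013 0.0013]
jarcap [0.476  0.0373 0.2006] [0.0003 0.0003]
 planes [array([0.4751, 0.0362]), array([0.4712, 0.0332]), array([0.4804, 0.0343])]
knobtop [ 0.6029 -0.0147  0.1893] [0.0022 0.0034 0.0027]
knobtop [ 0.597  -0.0168  0.2052] [0.0011 0.0011]
knobtop [ 0.605  -0.0145  0.1903] [0.0015 0.0015]
 planes [array([ 0.6056, -0.0157]), array([ 0.5998, -0.0156]), array([ 0.6036, -0.0119])]
hubtop [0.5403 0.0134 0.1438] [0.0013 0.0035 0.0044]
hubtop [0.5362 0.0101 0.1578] [0.0003 0.0003]
hubtop [0.5415 0.0148 0.1438] [0.0027 0.0027]
 planes [array([0.5385, 0.011 ]), array([0.537 , 0.0105]), array([0.5469, 0.0144])]
((445.17596435546875, 191.1609344482422), (15.264337539672852, 5.109950065612793), 58.392494201660156)
[array([ 0.484, -0.497,  0.024]), array([ 0.494, -0.513,  0.024]), array([ 0.447, -0.539,  0.024]), array([ 0.438, -0.523,  0.024])] [ 0.466 -0.518  0.024]
tray wrist [array([ 0.342, -0.528,  0.024]), array([ 0.335, -0.272,  0.024]), array([ 0.484, -0.268,  0.024]), array([ 0.492, -0.525,  0.024])]
pan ((113.5, 161.0), (304.0, 227.0), 90.0) [0.594 0.644 0.04 ]
```

View pics/t1c.png

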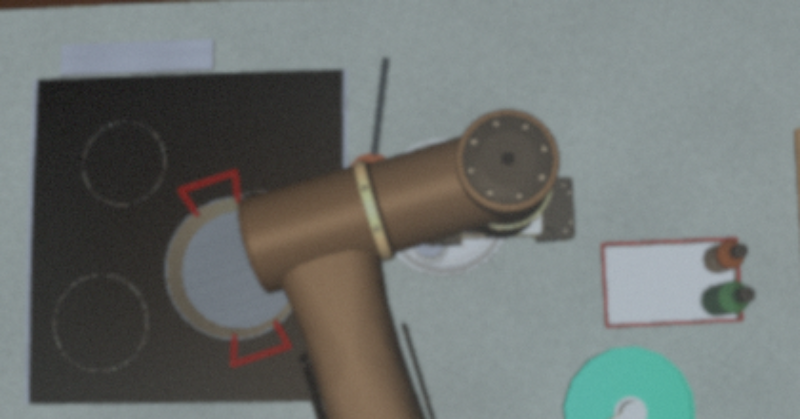

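Crop: tray corners at (603,243), (608,325), (742,320), with the bottles at its right end and the pan at (245,265), partly hidden. Measured: jar (0.475,0.035), top about 0.20; knob (0.604,-0.0145), top 0.189; hub (0.541,0.012); tray centre (0.413,-0.398). Sizes agree. Next I fetch the jar.

>>> {"api": "jog_arm", "payload": {
  "deltas": [
    [[1,0,5,-5,0],[1,0.15,5,-5,0],[1,0,0,-5,0],[1,0,0,-4,0],[1,0,0,-3,0],[1,0,0,-2.5,0],[1,0,0,-2,0],[1,0,0,0,0]]
  ],
  "force": 15
}}

```text
time_s: 3.2
tcp_pos: [0.4736, 0.0196, 0.1913]
eef_rot: [-179.9, -0.2, -179.1]
contact_force: [0.6, 0.4, 0.7]
gripper_width: 0.0878
gripper_force: 0.0
```

>>> {"api": "jog_arm", "payload": {
  "deltas": [
    [[0,0,0,0,0],[-0.3,0,0,0,0],[-0.3,0,0,0,0],[-0.3,0,0,0,0],[-0.3,0,0,0,0],[-0.3,0,0,0,0]]
  ]
}}

```text
time_s: 3.95
tcp_pos: [0.4746, 0.0212, 0.1925]
eef_rot: [180.0, 0.0, -179.0]
contact_force: [-0.5, -0.1, -0.4]
gripper_width: 0.0344
gripper_force: 0.0
```

Width 34 mm with no force: the jar is not between the fingers. I look.

Run:
```python
from h import *
a=r.capture('scene');w=r.capture('wrist')
cv2.imwrite('pics/s2.png',np.hstack([cv2.resize(a[130:290,280:440],(400,400),interpolation=3),cv2.resize(w[100:400,140:540],(400,300))[:].repeat(1,0) if 0 else cv2.copyMakeBorder(cv2.resize(w,(400,250)),0,150,0,0,cv2.BORDER_CONSTANT)]))
```

```text
(no output)
```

View pics/s2.png

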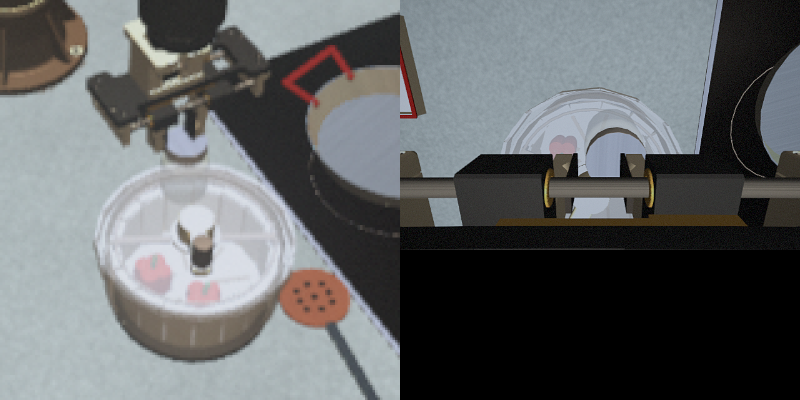

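Run:
```python
from h import *
s=r.get_state();print(s['tcp_pos'],s['gripper_width'],s['gripper_force'],r.tip_extent,s['contact_force'])
p=s['tcp_pos'];tip=p-[0,0,.019]
for n in('wrist','scene'):
    print(n,[np.round(proj(n,q),1) for q in (p,tip,tip+[0,.025,0],tip-[0,.025,0])])
a=r.capture('scene');w=r.capture('wrist');cv2.imwrite('pics/s3.png',np.hstack([cv2.resize(a[160:240,310:390],(400,400),interpolation=3),cv2.resize(w[160:360,240:440],(400,400))]))
print(plane('wrist',341,240,.2),plane('wrist',341,240,.206))
```

```text
[0.47454645 0.021204   0.1924755 ] 0.0315846812236988 0.0 0.019 [-0.81366159 -0.64961464  0.6363319 ]
wrist [array([318.8, 246.7]), array([318.7, 234.3]), array([360.4, 235. ]), array([277. , 233.6])]
scene [array([349.2, 190.8]), array([349. , 195.2]), array([356.3, 192.4]), array([341.6, 197.9])]
[0.46743096 0.03261683 0.2       ] [0.46504635 0.03215444 0.206     ]
```

View pics/s3.png

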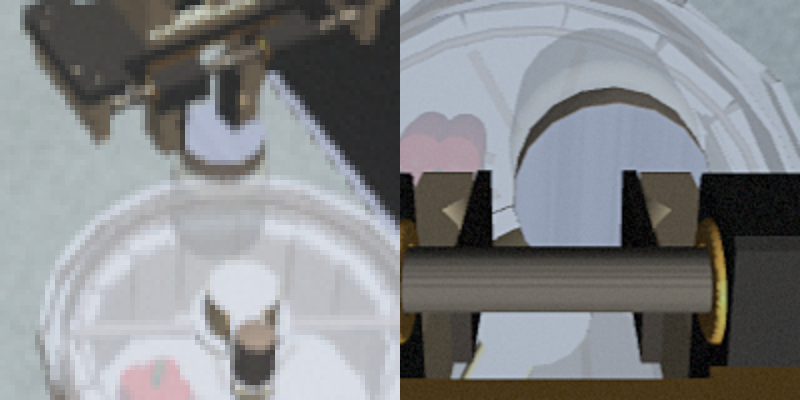

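The crop shows both fingertips above the cap (scene about (342,190) and (356,185)), while the state claims they are about 3 cm lower. I check the readings against the cameras.

Run:
```python
from h import *
import pickle
c=pickle.load(open('w1.pkl','rb'))
f=lambda c:-np.array(c['view'])[:3,:3].T@np.array(c['view'])[:3,3]
c2=r.camera_info('wrist');print(f(c)-[.47354,-.06435,.44525],f(c2)-r.get_state()['tcp_pos'])
print(tri([ray('wrist',402,172,c),ray('wrist',345.5,254)]),tri([ray('wrist',345.5,254),ray('scene',354.2,187.5)]),plane('wrist',345.5,254,.206))
# fingertips: triangulate wrist vs scene
for w,s in(((285,246),(342,190)),((351,246),(356.4,185))):
    p,e=tri([ray('wrist',*w),ray('scene',*s)]);print('tip',p.round(4),np.round(e,4))
```

```text
[-0.0754109  -0.0022516   0.17986211] [-0.07559356 -0.00184889  0.17983402]
(array([0.47516577, 0.03611566, 0.20196745]), [0.0011963186774536475, 0.0011963186774535655]) (array([0.47556684, 0.03616008, 0.20026048]), [0.0009541887319767402, 0.0009541887319767493]) [0.47264391 0.03472404 0.206     ]
tip [0.4699 0.0016 0.2012] [0.002 0.002]
tip [0.4713 0.0419 0.2029] [0.0045 0.0045]
```

>>> {"api": "jog_arm", "payload": {
  "deltas": [
    [[1,0,1.4,0,0],[1,0,0,0,0],[1,0,0,0,0],[1,0,0,0,0],[1,0,0,-1,0],[1,0,0,-1,0],[1,0,0,-0.7,0],[1,0,0,0,0]]
  ],
  "force": 15
}}

```text
time_s: 5.15
tcp_pos: [0.4741, 0.0349, 0.1646]
eef_rot: [-180.0, -0.1, -179.0]
contact_force: [-0.7, 0.2, 0.1]
gripper_width: 0.0875
gripper_force: 0.0
```

>>> {"api": "jog_arm", "payload": {
  "deltas": [
    [[0.2,0,0,0,0],[-0.2,0,0,0,0],[-0.2,0,0,0,0],[-0.2,0,0,0,0],[-0.2,0,0,0,0],[-0.2,0,0,0,0]]
  ]
}}

```text
time_s: 5.9
tcp_pos: [0.4747, 0.0353, 0.1656]
eef_rot: [180.0, 0.0, -179.0]
contact_force: [0.2, 0.2, 0.3]
gripper_width: 0.0509
gripper_force: 15.0
```

>>> {"api": "jog_arm", "payload": {
  "deltas": [
    [[-0.2,0,0,1,0],[-0.2,0,0,2,0],[-0.2,0,0,3,0],[-0.2,0,0,4,0],[-0.2,0,0,4,0],[-0.2,0,0,4,0],[-0.2,0,0,0,0]]
  ]
}}

```text
time_s: 6.78
tcp_pos: [0.4757, 0.0354, 0.349]
eef_rot: [179.9, 0.3, -179.0]
contact_force: [-0.3, -0.0, -3.3]
gripper_width: 0.0514
gripper_force: 15.0
```

Run:
```python
from h import *
p=r.get_state()['tcp_pos'];print(p);a=r.capture('scene');w=r.capture('wrist')
print([np.round(proj('scene',q),1) for q in (p,p-[0,0,.019])])
cv2.imwrite('pics/s4.png',np.hstack([cv2.resize(a[110:270,280:440],(400,400),interpolation=3),cv2.resize(w[160:360,240:440],(400,400))]))
```

```text
[0.47574291 0.0353531  0.34903877]
[array([356. , 149.8]), array([355.7, 155. ])]
```

View pics/s4.png

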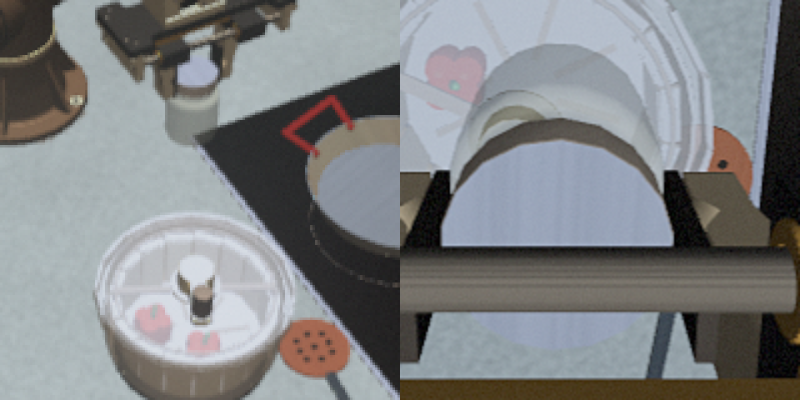

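The picture shows the jar held upright by its cap at crop (190,100), clear of the lid; the wrist view shows a third pepper-like shape only at (455,85). I carry it to the tray, turning the hand by 90° so its body stays clear of the bottles.

>>> {"api": "jog_arm", "payload": {
  "deltas": [
    [[-0.2,-0.7,-4.1,0,0.17],[-0.2,-0.7,-4.1,0,0.17],[-0.2,-0.7,-4.1,0,0.17],[-0.2,-0.7,-4.1,0,0.17],[-0.2,-0.7,-4.1,0,0.17],[-0.2,-0.7,-4.1,0,0.17],[-0.2,-0.7,-4.1,0,0.17],[-0.2,-0.7,-4.1,0,0.17]]
  ]
}}

```text
time_s: 7.88
tcp_pos: [0.4174, -0.2938, 0.3439]
eef_rot: [179.8, 0.0, -100.8]
contact_force: [1.0, 0.5, -2.3]
gripper_width: 0.0513
gripper_force: 15.0
```

>>> {"api": "jog_arm", "payload": {
  "deltas": [
    [[-0.2,-0.7,-4,0,0.17],[-0.2,0,0,-6,0],[-0.2,0,0,-6,0],[-0.2,0,0,-6,0],[-0.2,0,0,-5,0],[-0.2,0,0,-3.4,0],[-0.2,0,0,-1.8,0],[-0.2,0,0,0,0]]
  ]
}}

```text
time_s: 8.88
tcp_pos: [0.4093, -0.332, 0.0611]
eef_rot: [179.7, 0.1, -91.4]
contact_force: [-0.1, 0.0, -1.8]
gripper_width: 0.051
gripper_force: 15.0
```

Now the last centimetre slowly, watching the force.

>>> {"api": "jog_arm", "payload": {
  "deltas": [
    [[-0.2,0,0,-0.4,0],[-0.2,0,0,-0.3,0],[-0.2,0,0,-0.2,0],[-0.2,0,0,0,0]]
  ]
}}

```text
time_s: 9.38
tcp_pos: [0.4116, -0.3329, 0.0547]
eef_rot: [-180.0, -0.0, -91.4]
contact_force: [1.2, -1.3, -2.0]
gripper_width: 0.0509
gripper_force: 15.0
```

>>> {"api": "jog_arm", "payload": {
  "deltas": [
    [[-0.2,0,0,-0.2,0],[-0.2,0,0,0,0]]
  ]
}}

```text
time_s: 9.62
tcp_pos: [0.4115, -0.3328, 0.0524]
eef_rot: [180.0, 0.0, -91.4]
contact_force: [-0.4, 0.5, -1.8]
gripper_width: 0.0508
gripper_force: 15.0
```

>>> {"api": "jog_arm", "payload": {
  "deltas": [
    [[-0.2,0,0,-0.2,0],[-0.2,0,0,0,0]]
  ]
}}

```text
time_s: 9.88
tcp_pos: [0.4114, -0.3328, 0.0503]
eef_rot: [180.0, 0.0, -91.4]
contact_force: [-0.0, -0.2, -1.7]
gripper_width: 0.0514
gripper_force: 15.0
```

>>> {"api": "jog_arm", "payload": {
  "deltas": [
    [[-0.2,0,0,-0.15,0],[-0.2,0,0,0,0]]
  ]
}}

```text
time_s: 10.12
tcp_pos: [0.4117, -0.3331, 0.0492]
eef_rot: [-180.0, -0.0, -91.4]
contact_force: [-0.8, -0.8, 1.3]
gripper_width: 0.0512
gripper_force: 15.0
```

>>> {"api": "jog_arm", "payload": {
  "deltas": [
    [[-0.2,0,0,-0.1,0],[-0.2,0,0,0,0]]
  ]
}}

```text
time_s: 10.38
tcp_pos: [0.4119, -0.3336, 0.049]
eef_rot: [-180.0, -0.1, -91.3]
contact_force: [-2.6, -1.5, 7.6]
gripper_width: 0.0511
gripper_force: 15.0
```

Contact at 0.049 as expected. I release and rise.

>>> {"api": "jog_arm", "payload": {
  "deltas": [
    [[0.2,0,0,0.05,0],[0.5,0,0,0,0],[0.6,0,0,0,0],[0.6,0,0,0,0],[0.6,0,0,2,0],[0.6,0,0,4,0],[0.6,0,0,6,0],[0.6,0,0,6,0]]
  ]
}}

```text
time_s: 11.38
tcp_pos: [0.4112, -0.3326, 0.2302]
eef_rot: [180.0, 0.0, -91.4]
contact_force: [0.4, -0.1, 0.5]
gripper_width: 0.0703
gripper_force: 0.0
```

Run:
```python
from h import *
s=r.get_state();p=s['tcp_pos'];print(p,s['joints'].round(1),s['gripper_width']);a=r.capture('scene');t=r.capture('top')
cv2.imwrite('pics/s5.png',np.hstack([cv2.resize(a[150:310,140:300],(400,400),interpolation=3),cv2.resize(a[165:275,305:415],(400,400),interpolation=3)]))
cv2.imwrite('pics/t5.png',t);cv2.imwrite('pics/sc5.png',a)
```

```text
[ 0.41120149 -0.33264863  0.2301882 ] [-17.7   5.8 -15.5  -0.  -68.7  16.3] 0.07027926753733958
```

View pics/s5.png

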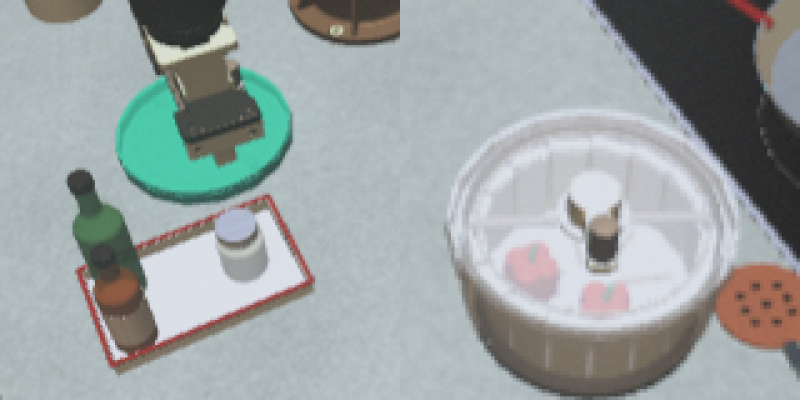

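The jar stands upright on the tray at crop (240,245), both bottles stand, and the lid is clear with the knob at (603,240) in the right half. I move above the knob for a closer wrist measurement.

>>> {"api": "jog_arm", "payload": {
  "deltas": [
    [[0.2,0,0,5,-0.17],[0.2,0,0,5,-0.17],[0.2,2,4,0,-0.17],[0.2,2,4,0,-0.17],[0.2,2,4,0,-0.17],[0.2,2,4,0,-0.17],[0.2,2,4,0,-0.17],[0.2,2,4,0,-0.17]]
  ]
}}

```text
time_s: 12.48
tcp_pos: [0.532, -0.0913, 0.3285]
eef_rot: [180.0, 0.0, -169.6]
contact_force: [0.9, 0.5, -0.7]
gripper_width: 0.0527
gripper_force: 0.0
```

>>> {"api": "jog_arm", "payload": {
  "deltas": [
    [[0.2,2,4,0,-0.17],[0.2,1,4,0,0],[0.2,0,0,0,0]]
  ]
}}

```text
time_s: 12.85
tcp_pos: [0.562, -0.0104, 0.3276]
eef_rot: [180.0, -0.1, -178.9]
contact_force: [-0.1, -0.7, -0.8]
gripper_width: 0.0527
gripper_force: 0.0
```

Run:
```python
from h import *
import pickle
p=np.array([.4112,-.33265,.2302]);print('tip row',[(dz,np.round(proj('scene',p+[.01,0,dz]),1)) for dz in(-.02,0,.02)])
s=r.get_state();print(s['tcp_pos'],s['eef_rot']);c=r.camera_info('wrist');w=r.capture('wrist');pickle.dump(c,open('w6.pkl','wb'));cv2.imwrite('pics/w6.png',w)
```

```text
tip row [(-0.02, array([228.5, 215.6])), (0, array([227.3, 210.9])), (0.02, array([226.1, 206.1]))]
[ 0.56203091 -0.01039272  0.32762529] [ 1.79993796e+02 -6.59484190e-02 -1.78869626e+02]
```

View pics/w6.png

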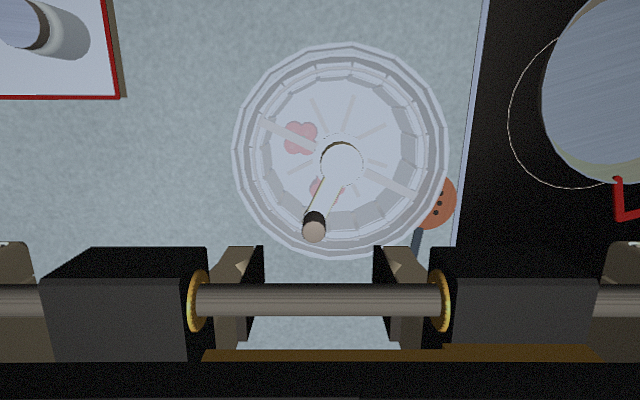

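The wrist view shows the knob top at (314,232), hub top at (341,163), the lid ring about (233–447, 42–258), and peppers at (300,138) and (316,186).

Run:
```python
from h import *
import pickle; c=pickle.load(open('w6.pkl','rb')); c1=pickle.load(open('w1.pkl','rb'))
print('knob',plane('wrist',314,232,.188,c),tri([ray('wrist',314,232,c),ray('wrist',352,264,c1)]),tri([ray('wrist',314,232,c),ray('scene',360.8,226),ray('top',300.8,147.3)]))
print('hub',plane('wrist',341,163,.151,c),tri([ray('wrist',341,163,c),ray('scene',358.4,217.3)]))
L=[plane('wrist',u,v,.115,c) for u,v in((233,150),(447,150),(340,42),(332,259))];print('lid',np.round(L,3))
# lid outline in top view: circle on the bright ring
t=cv2.imread('pics/top0.png');ci=r.camera_info('top');print('lid top',[plane('top',u,v,.115).round(3) for u,v in((256.5,167.5),(329.5,167.5),(292.5,132),(292.5,204))])
```

```text
knob [ 0.60547967 -0.01376525  0.188     ] (array([ 0.60970169, -0.01420704,  0.17809255]), [0.0006441318195735832, 0.0006441318195735102]) (array([ 0.60293889, -0.01388728,  0.18890043]), [0.002071484466884997, 0.0020494670558725316, 0.003680616965952298])
hub [0.54423546 0.01212188 0.151     ] (array([0.54517149, 0.01366317, 0.14926246]), [0.0015521286412528022, 0.001552128641252872])
lid [[ 0.538 -0.105  0.115]
 [ 0.533  0.131  0.115]
 [ 0.426  0.009  0.115]
 [ 0.667  0.008  0.115]]
lid top [array([0.549, 0.133, 0.115]), array([ 0.544, -0.109,  0.115]), array([0.666, 0.012, 0.115]), array([0.425, 0.016, 0.115])]
```

>>> {"api": "jog_arm", "payload": {
  "deltas": [
    [[0.2,4.3,-0.35,0,0],[0.2,0,0,-5,0],[0.2,0,0,-5,0],[0.2,0,0,-3,0],[0.2,0,0,-2,0],[0.2,0,0,-1.5,0],[0.2,0,0,0,0]]
  ],
  "force": 10
}}

```text
time_s: 13.78
tcp_pos: [0.6039, -0.0169, 0.1627]
eef_rot: [-180.0, -0.1, -179.1]
contact_force: [-0.1, -0.1, 2.0]
gripper_width: 0.0526
gripper_force: 0.0
```

>>> {"api": "jog_arm", "payload": {
  "deltas": [
    [[0.2,0,0,-0.7,0],[0.2,0,0,-0.6,0],[0.2,0,0,0,0]]
  ]
}}

```text
time_s: 14.15
tcp_pos: [0.6043, -0.0163, 0.1502]
eef_rot: [180.0, -0.0, -179.0]
contact_force: [-0.4, 0.1, 0.4]
gripper_width: 0.0527
gripper_force: 0.0
```

>>> {"api": "jog_arm", "payload": {
  "deltas": [
    [[-0.2,0,0,0,0],[-0.6,0,0,0,0],[-0.6,0,0,0,0],[-0.6,0,0,0,0],[-0.6,0,0,0,0],[-0.6,0,0,0,0]]
  ]
}}

```text
time_s: 14.9
tcp_pos: [0.6046, -0.016, 0.1506]
eef_rot: [180.0, 0.0, -179.0]
contact_force: [-0.8, 2.2, 1.8]
gripper_width: 0.0235
gripper_force: 10.0
```

The knob is gripped (23.5 mm). I work out the circle table.

Run:
```python
import numpy as np
th=np.radians(-25+15*np.arange(25)); P=np.c_[6.5*np.cos(th),6.5*np.sin(th)].round(1 if 0 else 2); D=np.diff(P,axis=0).round(2)
for i in range(3): print([[-.6,a,b,0,0] for a,b in (D[8*i:8*i+8]+0.0).tolist()])
E=-D[::-1]
for i in range(3): print('cw',[[-.6,a,b,0,0] for a,b in (E[8*i:8*i+8]+0.0).tolist()])
```

```text
[[-0.6, 0.51, 1.62, 0, 0], [-0.6, 0.08, 1.7, 0, 0], [-0.6, -0.37, 1.65, 0, 0], [-0.6, -0.79, 1.51, 0, 0], [-0.6, -1.14, 1.25, 0, 0], [-0.6, -1.43, 0.91, 0, 0], [-0.6, -1.62, 0.51, 0, 0], [-0.6, -1.7, 0.08, 0, 0]]
[[-0.6, -1.65, -0.37, 0, 0], [-0.6, -1.51, -0.79, 0, 0], [-0.6, -1.25, -1.14, 0, 0], [-0.6, -0.91, -1.43, 0, 0], [-0.6, -0.51, -1.62, 0, 0], [-0.6, -0.08, -1.7, 0, 0], [-0.6, 0.37, -1.65, 0, 0], [-0.6, 0.79, -1.51, 0, 0]]
[[-0.6, 1.14, -1.25, 0, 0], [-0.6, 1.43, -0.91, 0, 0], [-0.6, 1.62, -0.51, 0, 0], [-0.6, 1.7, -0.08, 0, 0], [-0.6, 1.65, 0.37, 0, 0], [-0.6, 1.51, 0.79, 0, 0], [-0.6, 1.25, 1.14, 0, 0], [-0.6, 0.91, 1.43, 0, 0]]
cw [[-0.6, -0.91, -1.43, 0, 0], [-0.6, -1.25, -1.14, 0, 0], [-0.6, -1.51, -0.79, 0, 0], [-0.6, -1.65, -0.37, 0, 0], [-0.6, -1.7, 0.08, 0, 0], [-0.6, -1.62, 0.51, 0, 0], [-0.6, -1.43, 0.91, 0, 0], [-0.6, -1.14, 1.25, 0, 0]]
cw [[-0.6, -0.79, 1.51, 0, 0], [-0.6, -0.37, 1.65, 0, 0], [-0.6, 0.08, 1.7, 0, 0], [-0.6, 0.51, 1.62, 0, 0], [-0.6, 0.91, 1.43, 0, 0], [-0.6, 1.25, 1.14, 0, 0], [-0.6, 1.51, 0.79, 0, 0], [-0.6, 1.65, 0.37, 0, 0]]
cw [[-0.6, 1.7, -0.08, 0, 0], [-0.6, 1.62, -0.51, 0, 0], [-0.6, 1.43, -0.91, 0, 0], [-0.6, 1.14, -1.25, 0, 0], [-0.6, 0.79, -1.51, 0, 0], [-0.6, 0.37, -1.65, 0, 0], [-0.6, -0.08, -1.7, 0, 0], [-0.6, -0.51, -1.62, 0, 0]]
```

>>> {"api": "jog_arm", "payload": {
  "deltas": [
    [[-0.6,0.51,1.62,0,0],[-0.6,0.08,1.7,0,0],[-0.6,-0.37,1.65,0,0],[-0.6,-0.79,1.51,0,0]]
  ]
}}

```text
time_s: 15.4
tcp_pos: [0.5992, 0.0502, 0.1507]
eef_rot: [180.0, 0.1, -179.0]
contact_force: [1.9, -0.5, 1.2]
gripper_width: 0.0238
gripper_force: 10.0
```

>>> {"api": "jog_arm", "payload": {
  "deltas": [
    [[-0.6,-1.14,1.25,0,0],[-0.6,-1.43,0.91,0,0],[-0.6,-1.62,0.51,0,0],[-0.6,-1.7,0.08,0,0]]
  ]
}}

```text
time_s: 15.9
tcp_pos: [0.5386, 0.0765, 0.1506]
eef_rot: [180.0, 0.0, -179.0]
contact_force: [1.4, 2.3, 2.7]
gripper_width: 0.0239
gripper_force: 10.0
```

Forces are small. I finish the turn.

>>> {"api": "jog_arm", "payload": {
  "deltas": [
    [[-0.6,-1.65,-0.37,0,0],[-0.6,-1.51,-0.79,0,0],[-0.6,-1.25,-1.14,0,0],[-0.6,-0.91,-1.43,0,0],[-0.6,-0.51,-1.62,0,0],[-0.6,-0.08,-1.7,0,0],[-0.6,0.37,-1.65,0,0],[-0.6,0.79,-1.51,0,0]]
  ]
}}

```text
time_s: 16.9
tcp_pos: [0.4916, -0.0281, 0.1505]
eef_rot: [-180.0, -0.1, -179.1]
contact_force: [1.2, 2.9, 3.2]
gripper_width: 0.0236
gripper_force: 10.0
```

>>> {"api": "jog_arm", "payload": {
  "deltas": [
    [[-0.6,1.14,-1.25,0,0],[-0.6,1.43,-0.91,0,0],[-0.6,1.62,-0.51,0,0],[-0.6,1.7,-0.08,0,0],[-0.6,1.65,0.37,0,0],[-0.6,1.51,0.79,0,0],[-0.6,1.25,1.14,0,0],[-0.6,0.91,1.43,0,0]]
  ]
}}

```text
time_s: 17.9
tcp_pos: [0.605, -0.0156, 0.1502]
eef_rot: [-180.0, -0.1, -179.0]
contact_force: [-5.4, 0.5, 7.1]
gripper_width: 0.0237
gripper_force: 10.0
```

>>> {"api": "jog_arm", "payload": {
  "deltas": [
    [[-0.6,0,0,0,0],[-0.6,0,0,0,0]]
  ]
}}

```text
time_s: 18.15
tcp_pos: [0.6051, -0.0152, 0.1504]
eef_rot: [180.0, -0.0, -179.0]
contact_force: [-2.1, 1.0, 6.1]
gripper_width: 0.0236
gripper_force: 10.0
```

Back at the start after a full anticlockwise turn. Now clockwise, first turn.

>>> {"api": "jog_arm", "payload": {
  "deltas": [
    [[-0.6,-0.91,-1.43,0,0],[-0.6,-1.25,-1.14,0,0],[-0.6,-1.51,-0.79,0,0],[-0.6,-1.65,-0.37,0,0],[-0.6,-1.7,0.08,0,0],[-0.6,-1.62,0.51,0,0],[-0.6,-1.43,0.91,0,0],[-0.6,-1.14,1.25,0,0]]
  ]
}}

```text
time_s: 19.15
tcp_pos: [0.4908, -0.026, 0.1505]
eef_rot: [-179.9, -0.1, -179.0]
contact_force: [2.7, -2.8, 1.7]
gripper_width: 0.0234
gripper_force: 10.0
```

>>> {"api": "jog_arm", "payload": {
  "deltas": [
    [[-0.6,-0.79,1.51,0,0],[-0.6,-0.37,1.65,0,0],[-0.6,0.08,1.7,0,0],[-0.6,0.51,1.62,0,0],[-0.6,0.91,1.43,0,0],[-0.6,1.25,1.14,0,0],[-0.6,1.51,0.79,0,0],[-0.6,1.65,0.37,0,0]]
  ]
}}

```text
time_s: 20.15
tcp_pos: [0.5387, 0.0777, 0.1503]
eef_rot: [180.0, -0.1, -179.0]
contact_force: [-4.6, 3.2, 7.3]
gripper_width: 0.0238
gripper_force: 10.0
```

>>> {"api": "jog_arm", "payload": {
  "deltas": [
    [[-0.6,1.7,-0.08,0,0],[-0.6,1.62,-0.51,0,0],[-0.6,1.43,-0.91,0,0],[-0.6,1.14,-1.25,0,0],[-0.6,0.79,-1.51,0,0],[-0.6,0.37,-1.65,0,0],[-0.6,-0.08,-1.7,0,0],[-0.6,-0.51,-1.62,0,0]]
  ]
}}

```text
time_s: 21.15
tcp_pos: [0.6047, -0.0166, 0.1506]
eef_rot: [180.0, 0.0, -179.0]
contact_force: [1.7, 3.3, 2.7]
gripper_width: 0.0234
gripper_force: 10.0
```

>>> {"api": "jog_arm", "payload": {
  "deltas": [
    [[-0.6,-0.91,-1.43,0,0],[-0.6,-1.25,-1.14,0,0],[-0.6,-1.51,-0.79,0,0],[-0.6,-1.65,-0.37,0,0],[-0.6,-1.7,0.08,0,0],[-0.6,-1.62,0.51,0,0],[-0.6,-1.43,0.91,0,0],[-0.6,-1.14,1.25,0,0]]
  ]
}}

```text
time_s: 22.15
tcp_pos: [0.4912, -0.0256, 0.1505]
eef_rot: [-180.0, -0.0, -179.0]
contact_force: [2.7, -1.5, 2.0]
gripper_width: 0.0239
gripper_force: 10.0
```

>>> {"api": "jog_arm", "payload": {
  "deltas": [
    [[-0.6,-0.79,1.51,0,0],[-0.6,-0.37,1.65,0,0],[-0.6,0.08,1.7,0,0],[-0.6,0.51,1.62,0,0],[-0.6,0.91,1.43,0,0],[-0.6,1.25,1.14,0,0],[-0.6,1.51,0.79,0,0],[-0.6,1.65,0.37,0,0]]
  ]
}}

```text
time_s: 23.15
tcp_pos: [0.5382, 0.0775, 0.1503]
eef_rot: [180.0, -0.2, -179.0]
contact_force: [-3.5, 3.5, 7.0]
gripper_width: 0.0238
gripper_force: 10.0
```

>>> {"api": "jog_arm", "payload": {
  "deltas": [
    [[-0.6,1.7,-0.08,0,0],[-0.6,1.62,-0.51,0,0],[-0.6,1.43,-0.91,0,0],[-0.6,1.14,-1.25,0,0],[-0.6,0.79,-1.51,0,0],[-0.6,0.37,-1.65,0,0],[-0.6,-0.08,-1.7,0,0],[-0.6,-0.51,-1.62,0,0]]
  ]
}}

```text
time_s: 24.15
tcp_pos: [0.6047, -0.0153, 0.1505]
eef_rot: [180.0, 0.0, -179.0]
contact_force: [1.0, 4.3, 3.3]
gripper_width: 0.0236
gripper_force: 10.0
```

>>> {"api": "jog_arm", "payload": {
  "deltas": [
    [[-0.6,-0.91,-1.43,0,0],[-0.6,-1.25,-1.14,0,0],[-0.6,-1.51,-0.79,0,0],[-0.6,-1.65,-0.37,0,0],[-0.6,-1.7,0.08,0,0],[-0.6,-1.62,0.51,0,0],[-0.6,-1.43,0.91,0,0],[-0.6,-1.14,1.25,0,0]]
  ]
}}

```text
time_s: 25.15
tcp_pos: [0.4911, -0.0256, 0.1504]
eef_rot: [-180.0, -0.0, -179.0]
contact_force: [4.3, -1.8, 2.8]
gripper_width: 0.0236
gripper_force: 10.0
```

>>> {"api": "jog_arm", "payload": {
  "deltas": [
    [[-0.6,-0.79,1.51,0,0],[-0.6,-0.37,1.65,0,0],[-0.6,0.08,1.7,0,0],[-0.6,0.51,1.62,0,0],[-0.6,0.91,1.43,0,0],[-0.6,1.25,1.14,0,0],[-0.6,1.51,0.79,0,0],[-0.6,1.65,0.37,0,0]]
  ]
}}

```text
time_s: 26.15
tcp_pos: [0.5387, 0.0784, 0.1504]
eef_rot: [179.9, -0.1, -179.0]
contact_force: [-4.5, 5.8, 7.3]
gripper_width: 0.0237
gripper_force: 10.0
```

>>> {"api": "jog_arm", "payload": {
  "deltas": [
    [[-0.6,1.7,-0.08,0,0],[-0.6,1.62,-0.51,0,0],[-0.6,1.43,-0.91,0,0],[-0.6,1.14,-1.25,0,0],[-0.6,0.79,-1.51,0,0],[-0.6,0.37,-1.65,0,0],[-0.6,-0.08,-1.7,0,0],[-0.6,-0.51,-1.62,0,0]]
  ]
}}

```text
time_s: 27.15
tcp_pos: [0.6052, -0.015, 0.1505]
eef_rot: [179.9, 0.1, -179.0]
contact_force: [2.0, 2.5, 3.1]
gripper_width: 0.0234
gripper_force: 10.0
```

>>> {"api": "jog_arm", "payload": {
  "deltas": [
    [[-0.6,0,0,0,0],[-0.6,0,0,0,0],[0.2,0,0,0,0],[0.2,0,0,0,0],[0.2,0,0,0,0],[0.2,0,0,3,0],[0.2,0,0,5,0],[0.2,0,0,5,0]]
  ]
}}

```text
time_s: 28.15
tcp_pos: [0.6041, -0.0163, 0.2815]
eef_rot: [-180.0, -0.1, -179.0]
contact_force: [1.8, 1.3, 0.1]
gripper_width: 0.0524
gripper_force: 0.0
```

Run:
```python
from h import *
import pickle; c=pickle.load(open('w6.pkl','rb'));V=np.array(c['view']);T=np.array([.56203,-.01039,.32763])
for w,(l,rr) in ((.0527,(262,373)),):
    o,a=ray('wrist',l,246,c);_,b=ray('wrist',rr,246,c)
    s=w/np.linalg.norm(a-b); print((o+a*s-T).round(4),(o+b*s-T).round(4))
```

```text
[-0.0098 -0.0273  0.0239] [-0.0109  0.0254  0.0238]
```

The pads' true tips lie 24 mm above the reported TCP (this agrees with the jar and knob grips), so for the hub I take TCP z 0.105.

>>> {"api": "jog_arm", "payload": {
  "deltas": [
    [[0.6,-3,1.4,0,-0.14],[0.6,-2.9,1.4,0,-0.14],[0.6,0,0,-4,-0.14],[0.6,0,0,-4,0],[0.6,0,0,-3,0],[0.6,0,0,-2.5,0],[0.6,0,0,-1.5,0],[0.6,0,0,0,0]]
  ],
  "force": 30
}}

```text
time_s: 29.15
tcp_pos: [0.545, 0.0115, 0.1297]
eef_rot: [-179.9, -0.1, 156.9]
contact_force: [-0.1, 0.2, 0.7]
gripper_width: 0.0698
gripper_force: 0.0
```

>>> {"api": "jog_arm", "payload": {
  "deltas": [
    [[0.6,0,0,-1,0],[0.6,0,0,-0.8,0],[0.6,0,0,-0.5,0],[0.6,0,0,0,0]]
  ]
}}

```text
time_s: 29.65
tcp_pos: [0.5453, 0.0116, 0.1072]
eef_rot: [-180.0, -0.0, 156.9]
contact_force: [0.0, 0.6, 0.6]
gripper_width: 0.0706
gripper_force: 0.0
```

>>> {"api": "jog_arm", "payload": {
  "deltas": [
    [[0.2,0,0,-0.2,0],[-0.2,0,0,0,0],[-0.2,0,0,0,0],[-0.2,0,0,0,0],[-0.2,0,0,0,0],[-0.2,0,0,0,0]]
  ]
}}

```text
time_s: 30.4
tcp_pos: [0.5455, 0.0115, 0.1056]
eef_rot: [-180.0, -0.0, 156.9]
contact_force: [-1.6, -1.5, 1.6]
gripper_width: 0.0434
gripper_force: 30.0
```

Hub gripped (43.4 mm). I lift straight up.

>>> {"api": "jog_arm", "payload": {
  "deltas": [
    [[-0.2,0,0,0.6,0],[-0.2,0,0,1,0],[-0.2,0,0,1.5,0],[-0.2,0,0,2,0],[-0.2,0,0,3,0],[-0.2,0,0,3,0],[-0.2,0,0,2,0],[-0.2,0,0,0,0]]
  ]
}}

```text
time_s: 31.4
tcp_pos: [0.5466, 0.012, 0.2389]
eef_rot: [179.8, 0.2, 156.9]
contact_force: [-0.5, 0.7, -3.7]
gripper_width: 0.0431
gripper_force: 30.0
```

>>> {"api": "jog_arm", "payload": {
  "deltas": [
    [[-0.2,1.3,-3.2,0,0],[-0.2,1.3,-3.2,0,0],[-0.2,1.3,-3.2,0,0],[-0.2,1.3,-3.2,0,0],[-0.2,1.3,-3.2,0,0],[-0.2,1.3,-3.2,0,0],[-0.2,1.2,-3,0,0],[-0.2,1,-2.5,0,0]]
  ]
}}

```text
time_s: 32.4
tcp_pos: [0.6453, -0.2363, 0.2348]
eef_rot: [-180.0, -0.1, 156.9]
contact_force: [0.5, 0.5, -4.6]
gripper_width: 0.0434
gripper_force: 30.0
```

>>> {"api": "jog_arm", "payload": {
  "deltas": [
    [[-0.2,0,0,-5,0],[-0.2,0,0,-5,0],[-0.2,0,0,-5,0],[-0.2,0,0,-4,0],[-0.2,0,0,-2,0],[-0.2,0,0,-0.8,0],[-0.2,0,0,0,0]]
  ]
}}

```text
time_s: 33.28
tcp_pos: [0.6452, -0.2353, 0.0179]
eef_rot: [-180.0, -0.1, 156.9]
contact_force: [-0.0, 0.0, -3.4]
gripper_width: 0.0433
gripper_force: 30.0
```

>>> {"api": "jog_arm", "payload": {
  "deltas": [
    [[-0.2,0,0,-0.4,0],[-0.2,0,0,-0.2,0],[-0.2,0,0,0,0]]
  ]
}}

```text
time_s: 33.65
tcp_pos: [0.6457, -0.2353, 0.0129]
eef_rot: [180.0, 0.0, 156.9]
contact_force: [-0.3, -0.9, -3.5]
gripper_width: 0.0431
gripper_force: 30.0
```

>>> {"api": "jog_arm", "payload": {
  "deltas": [
    [[-0.2,0,0,-0.2,0],[-0.2,0,0,-0.1,0],[-0.2,0,0,0,0]]
  ]
}}

```text
time_s: 34.02
tcp_pos: [0.6455, -0.2353, 0.0094]
eef_rot: [-180.0, -0.0, 156.9]
contact_force: [0.7, 0.4, -3.4]
gripper_width: 0.0433
gripper_force: 30.0
```

>>> {"api": "jog_arm", "payload": {
  "deltas": [
    [[-0.2,0,0,-0.1,0],[-0.2,0,0,-0.05,0],[-0.2,0,0,0,0]]
  ]
}}

```text
time_s: 34.4
tcp_pos: [0.6457, -0.2354, 0.0086]
eef_rot: [180.0, 0.0, 156.9]
contact_force: [-2.3, 1.7, 4.1]
gripper_width: 0.0433
gripper_force: 30.0
```

>>> {"api": "jog_arm", "payload": {
  "deltas": [
    [[0.2,0,0,0,0],[0.4,0,0,0,0],[0.4,0,0,0,0],[0.4,0,0,2,0],[0.4,0,0,5,0],[0.4,0,0,6,0],[0.4,0,0,6,0],[0.4,0,0,6,0]]
  ]
}}

```text
time_s: 35.4
tcp_pos: [0.6453, -0.2353, 0.2601]
eef_rot: [180.0, 0.0, 156.9]
contact_force: [1.4, -0.2, 0.8]
gripper_width: 0.0616
gripper_force: 0.0
```

>>> {"api": "jog_arm", "payload": {
  "deltas": [
    [[0.4,0,0,6,0],[0.4,-1.8,5,0,0.14],[0.4,-1.8,5,0,0.14],[0.4,-1.8,5,0,0.14],[0.4,-1.7,4.5,0,0],[0.4,-1.3,3,0,0],[0.4,0,0,0,0]]
  ]
}}

```text
time_s: 36.28
tcp_pos: [0.561, -0.0085, 0.3187]
eef_rot: [180.0, 0.1, -178.9]
contact_force: [-0.2, -0.7, 0.6]
gripper_width: 0.0615
gripper_force: 0.0
```

Run:
```python
from h import *
import pickle
s=r.get_state();print(s['tcp_pos'],s['eef_rot']);c=r.camera_info('wrist');w=r.capture('wrist');pickle.dump(c,open('w7.pkl','wb'));cv2.imwrite('pics/w7.png',w)
a=r.capture('scene');cv2.imwrite('pics/sc7.png',a)
cv2.imwrite('pics/v7.png',np.hstack([cv2.resize(w[0:260,160:480],(480,390)),cv2.resize(a[150:290,200:315+105-105],(320,390))]))
```

```text
[ 0.56100124 -0.00853277  0.31865892] [ 1.79963990e+02  7.53824947e-02 -1.78875121e+02]
```

View pics/v7.png

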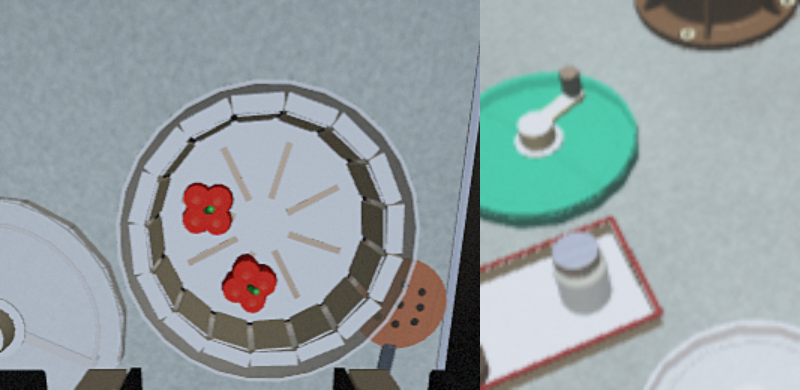

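Two red peppers stand in the open basket, with stems at view (209,210) and (254,289), i.e. wrist (299,140) and (329,193). The lid lies flat at the left edge, the jar is still upright on the tray, and the skimmer is untouched at (408,305).

Run:
```python
from h import *
import pickle
c=pickle.load(open('w7.pkl','rb'))
def red(i,s=140):
    h=cv2.cvtColor(i,cv2.COLOR_BGR2HSV);return (((h[...,0]<8)|(h[...,0]>172))&(h[...,1]>s)).astype(np.uint8)
w=cv2.imread('pics/w7.png');a=cv2.imread('pics/sc7.png')
for nm,i,(x0,x1,y0,y1) in(('wrist',w,(240,420,60,250)),('scene',a,(300,400,180,280))):
    m=np.zeros(i.shape[:2],np.uint8);m[y0:y1,x0:x1]=red(i)[y0:y1,x0:x1]
    n,l,st,ce=cv2.connectedComponentsWithStats(m)
    g=cv2.inRange(cv2.cvtColor(i,cv2.COLOR_BGR2HSV),(40,90,30),(85,255,255));g2=np.zeros_like(g);g2[y0:y1,x0:x1]=g[y0:y1,x0:x1]
    n2,l2,s2,ce2=cv2.connectedComponentsWithStats(g2)
    print(nm,'red',[(st[k].tolist(),ce[k].round(1)) for k in range(1,n) if st[k,4]>30],'stem',[(s2[k,4],ce2[k].round(1)) for k in range(1,n2) if s2[k,4]>2])
for u,v in((299.3,140),(329.3,192.7)): print(plane('wrist',u,v,.078,c).round(4))
t=cv2.imread('pics/t5.png');m=red(t,110);m[:,235:]=0;m[:130]=0;m[260:]=0;m[:,:140]=0
n,l,st,ce=cv2.connectedComponentsWithStats(m);H=[ce[k] for k in range(1,n) if st[k,4]>15];print('handles',H,[plane('top',*h,.04).round(3) for h in H])
s=cv2.imread('pics/sc5.png');m=red(s,110);m[:,:380]=0;m[:140]=0;m[225:]=0
n,l,st,ce=cv2.connectedComponentsWithStats(m);H=[ce[k] for k in range(1,n) if st[k,4]>15];print('handles scene',H,[plane('scene',*h,.04).round(3) for h in H])
```

```text
wrist red [([282, 122, 33, 35, 925], array([298.1, 138.7])), ([308, 170, 36, 39, 887], array([325.6, 188.4]))] stem [(np.int32(27), array([299.4, 139.3])), (np.int32(35), array([328.6, 192.9]))]
scene red [([335, 232, 13, 12, 100], array([340.8, 237.8])), ([355, 243, 13, 9, 93], array([361. , 247.3]))] stem []
[ 0.528  -0.0315  0.078 ]
[0.591  0.0057 0.078 ]
handles [array([169.50191571, 157.77011494]), array([195.34328358, 242.99004975])] [array([0.601, 0.444, 0.04 ]), array([0.304, 0.352, 0.04 ])]
handles scene [array([405.80232558, 158.25      ]), array([478.34439834, 203.38174274])] [array([0.3  , 0.358, 0.04 ]), array([0.594, 0.45 , 0.04 ])]
```

Run:
```python
from h import *
import pickle
c=pickle.load(open('w7.pkl','rb'))
for k,w,s in(('A',(298.1,138.7),(340.8,237.8)),('B',(325.6,188.4),(361,247.3))):
    print(k,tri([ray('wrist',*w,c),ray('scene',*s)]),[plane('wrist',*w,z,c).round(4) for z in(.045,.055)])
for b in((282,122,33,35),(308,170,36,39)): print([plane('wrist',*q,.05,c).round(3)[:2] for q in((b[0],b[1]+b[3]/2),(b[0]+b[2],b[1]+b[3]/2),(b[0]+b[2]/2,b[1]),(b[0]+b[2]/2,b[1]+b[3]))])
```

```text
A (array([ 0.52880935, -0.0331746 ,  0.05873457]), [0.0008300786405011384, 0.0008300786405010474]) [array([ 0.5298, -0.0346,  0.045 ]), array([ 0.5288, -0.0341,  0.055 ])]
B (array([0.59009006, 0.00270118, 0.06211658]), [0.0013892937650774886, 0.001389293765077429]) [array([0.5936, 0.0019, 0.045 ]), array([0.5912, 0.0016, 0.055 ])]
[array([ 0.531, -0.055]), array([ 0.53 , -0.013]), array([ 0.509, -0.034]), array([ 0.552, -0.034])]
[array([ 0.594, -0.021]), array([0.593, 0.026]), array([0.568, 0.002]), array([0.62 , 0.003])]
```

>>> {"api": "jog_arm", "payload": {
  "deltas": [
    [[0.4,3,1.4,-3,0],[0.4,0,0,-4,0],[0.4,0,0,-4,0],[0.4,0,0,-3,0],[0.4,0,0,0,0]]
  ]
}}

```text
time_s: 37.0
tcp_pos: [0.5903, 0.0023, 0.1754]
eef_rot: [-179.9, -0.3, -179.1]
contact_force: [-0.1, 0.5, 0.7]
gripper_width: 0.0612
gripper_force: 0.0
```

Run:
```python
from h import *
import pickle
c7=pickle.load(open('w7.pkl','rb'))
s=r.get_state();print(s['tcp_pos']);c=r.camera_info('wrist');i=r.capture('wrist');pickle.dump(c,open('w8.pkl','wb'));cv2.imwrite('pics/w8.png',i)
h=cv2.cvtColor(i,cv2.COLOR_BGR2HSV)
for nm,m in(('stem',cv2.inRange(h,(40,90,30),(85,255,255))),('red',((((h[...,0]<8)|(h[...,0]>172))&(h[...,1]>140))*255).astype(np.uint8))):
    n,l,st,ce=cv2.connectedComponentsWithStats(m)
    print(nm,[(st[k].tolist(),ce[k].round(1).tolist()) for k in range(1,n) if st[k,4]>20])
```

```text
[0.59032234 0.00228058 0.17540192]
stem [([272, 116, 9, 9, 63], [276.0, 120.0]), ([316, 196, 12, 11, 80], [321.7, 201.6])]
red [([0, 36, 7, 29, 110], [1.9, 54.1]), ([251, 95, 51, 52, 2163], [275.8, 120.7]), ([292, 167, 54, 57, 1935], [318.1, 194.8])]
```

Run:
```python
from h import *
import pickle
c7=pickle.load(open('w7.pkl','rb'));c=pickle.load(open('w8.pkl','rb'))
for k,a,b in(('A stem',(299.4,139.3),(276,120)),('B stem',(328.6,192.9),(321.7,201.6)),('A red',(298.1,138.7),(275.8,120.7)),('B red',(325.6,188.4),(318.1,194.8))): print(k,tri([ray('wrist',*a,c7),ray('wrist',*b,c)]))
for b in((251,95,51,52),(292,167,54,57)): print([plane('wrist',*q,.055,c).round(3)[:2] for q in((b[0],b[1]+b[3]/2),(b[0]+b[2],b[1]+b[3]/2),(b[0]+b[2]/2,b[1]),(b[0]+b[2]/2,b[1]+b[3]))])
```

```text
A stem (array([ 0.5272595 , -0.03141661,  0.0776246 ]), [6.589086604365329e-05, 6.589086604370457e-05])
B stem (array([0.59076572, 0.00472105, 0.07984477]), [5.3247529024753244e-05, 5.324752902474766e-05])
A red (array([ 0.52872276, -0.0340873 ,  0.05606763]), [7.306170212761287e-05, 7.306170212773411e-05])
B red (array([0.59158423, 0.00171961, 0.0537558 ]), [0.0001069129927075106, 0.00010691299270760843])
[array([ 0.529, -0.055]), array([ 0.529, -0.013]), array([ 0.509, -0.033]), array([ 0.55 , -0.034])]
[array([ 0.592, -0.021]), array([0.592, 0.026]), array([0.567, 0.002]), array([0.618, 0.003])]
```

Both peppers are upright: stems at z 0.078 and 0.080, tops as expected. I take B at (0.592,0.0025) first.

>>> {"api": "jog_arm", "payload": {
  "deltas": [
    [[0.5,0.15,0,-4,0],[0.5,0,0,-4,0],[0.5,0,0,-2.5,0],[0.5,0,0,-1.5,0],[0.5,0,0,-1,0],[0.5,0,0,-0.7,0],[0.5,0,0,-0.5,0],[0.5,0,0,0,0]]
  ],
  "force": 12
}}

```text
time_s: 38.05
tcp_pos: [0.5931, 0.0037, 0.0361]
eef_rot: [180.0, 0.0, -179.0]
contact_force: [-0.6, -0.4, 0.3]
gripper_width: 0.0656
gripper_force: 0.0
```

>>> {"api": "jog_arm", "payload": {
  "deltas": [
    [[0.2,0,0,-0.3,0],[0,0,0,0,0],[-0.4,0,0,0,0],[-0.4,0,0,0,0],[-0.4,0,0,0,0],[-0.4,0,0,0,0]]
  ]
}}

```text
time_s: 38.8
tcp_pos: [0.5932, 0.0037, 0.0331]
eef_rot: [180.0, 0.0, -179.0]
contact_force: [-0.3, -0.2, 0.7]
gripper_width: 0.0396
gripper_force: 12.0
```

>>> {"api": "jog_arm", "payload": {
  "deltas": [
    [[-0.4,0,0,1,0],[-0.4,0,0,2,0],[-0.4,0,0,4,0],[-0.4,0,0,5,0],[-0.4,0,0,4,0],[-0.4,0,0,0,0]]
  ]
}}

```text
time_s: 39.55
tcp_pos: [0.5951, 0.004, 0.1976]
eef_rot: [179.9, 0.4, -179.0]
contact_force: [-0.2, 0.5, -0.3]
gripper_width: 0.0395
gripper_force: 12.0
```

>>> {"api": "jog_arm", "payload": {
  "deltas": [
    [[-0.4,-1.3,4.9,0,0],[-0.4,-1.3,4.9,0,0],[-0.4,-1.3,4.9,0,0],[-0.4,-1.3,4.9,0,0],[-0.4,-1.3,4.9,0,0],[-0.4,-1.3,4.9,0,0],[-0.4,-1.3,4.9,0,0],[-0.4,-1.2,5.3,0,0]]
  ]
}}

```text
time_s: 40.55
tcp_pos: [0.4891, 0.4008, 0.1926]
eef_rot: [-180.0, -0.0, -179.0]
contact_force: [1.1, 0.1, -0.1]
gripper_width: 0.0395
gripper_force: 12.0
```

>>> {"api": "jog_arm", "payload": {
  "deltas": [
    [[-0.4,0,0,-4,0],[-0.4,0,0,-4,0],[-0.4,0,0,-4,0],[-0.4,0,0,-3,0],[-0.4,0,0,-1.2,0],[-0.4,0,0,-0.6,0],[-0.4,0,0,0,0]]
  ]
}}

```text
time_s: 41.42
tcp_pos: [0.4903, 0.4, 0.0255]
eef_rot: [180.0, 0.0, -179.0]
contact_force: [-0.3, -0.4, 0.3]
gripper_width: 0.0399
gripper_force: 12.0
```

>>> {"api": "jog_arm", "payload": {
  "deltas": [
    [[-0.4,0,0,-0.5,0],[-0.4,0,0,-0.2,0],[-0.1,0,0,0,0],[0.4,0,0,0,0],[0.5,0,0,0,0],[0.5,0,0,3,0],[0.5,0,0,6,0],[0.5,0,0,6,0]]
  ]
}}

```text
time_s: 42.42
tcp_pos: [0.4899, 0.3994, 0.1695]
eef_rot: [-180.0, -0.0, -179.0]
contact_force: [0.6, 1.0, -0.2]
gripper_width: 0.0658
gripper_force: 0.0
```

>>> {"api": "jog_arm", "payload": {
  "deltas": [
    [[0.5,0.4,-5,1,0],[0.5,0.4,-5,1,0],[0.5,0.4,-5,0,0],[0.5,0.4,-5,0,0],[0.5,0.4,-5,0,0],[0.5,0.4,-5,0,0],[0.5,0.4,-5,0,0],[0.5,0.4,-5,0,0]]
  ]
}}

```text
time_s: 43.42
tcp_pos: [0.522, -0.0019, 0.1884]
eef_rot: [180.0, 0.0, -179.0]
contact_force: [1.0, 0.1, 0.0]
gripper_width: 0.0656
gripper_force: 0.0
```

>>> {"api": "jog_arm", "payload": {
  "deltas": [
    [[0.5,0.7,-3.4,0,0],[0.5,0,0,0,0]]
  ]
}}

```text
time_s: 43.68
tcp_pos: [0.5291, -0.0364, 0.188]
eef_rot: [-180.0, 0.0, -179.2]
contact_force: [-0.4, -0.7, -0.3]
gripper_width: 0.0661
gripper_force: 0.0
```

Run:
```python
from h import *
s=r.get_state();print(s['tcp_pos'],s['joints'].round(1));i=r.capture('wrist')
h=cv2.cvtColor(i,cv2.COLOR_BGR2HSV)
for nm,m,z in(('stem',cv2.inRange(h,(40,90,30),(85,255,255)),.078),('red',((((h[...,0]<8)|(h[...,0]>172))&(h[...,1]>140))*255).astype(np.uint8),.055)):
    n,l,st,ce=cv2.connectedComponentsWithStats(m)
    print(nm,[(st[k].tolist(),plane('wrist',*ce[k],z).round(4).tolist()) for k in range(1,n) if st[k,4]>20])
b=r.capture('scene');cv2.imwrite('pics/v9.png',np.hstack([cv2.resize(i[0:260,160:480],(480,390)),cv2.resize(b[140:270,300:500],(320,208)).repeat(1,0) if 0 else cv2.resize(b[140:290,380:500],(312,390))]))
```

```text
[ 0.52907846 -0.03635418  0.18803558] [  17.3    7.7  -19.     0.   -63.3 -106.5]
stem [([319, 190, 11, 8, 60], [0.5269, -0.0307, 0.078])]
red [([0, 0, 73, 136, 1300], [0.4418, -0.26, 0.055]), ([299, 165, 46, 49, 1802], [0.5284, -0.0332, 0.055])]
```

View pics/v9.png

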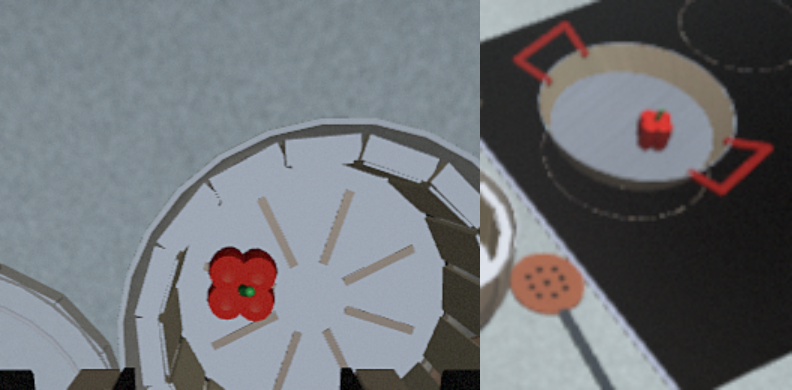

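The picture shows pepper B standing in the pan at (655,128) and pepper A alone in the basket at (240,285), at (0.5285,-0.033). I grasp it with the hand turned tangentially to the wall.

>>> {"api": "jog_arm", "payload": {
  "deltas": [
    [[0.5,0,0.3,0,0.17],[0.5,0,0,0,0.17],[0.5,0,0,-1,0.17],[0.5,0,0,-1,0.17],[0.5,0,0,-1,0.17],[0.5,0,0,-1,0.17],[0.5,0,0,-2,0.15],[0.5,0,0,0,0]]
  ]
}}

```text
time_s: 44.78
tcp_pos: [0.528, -0.0306, 0.1269]
eef_rot: [179.9, -0.1, -112.0]
contact_force: [-1.1, 0.9, -0.4]
gripper_width: 0.0659
gripper_force: 0.0
```

>>> {"api": "jog_arm", "payload": {
  "deltas": [
    [[0.5,0,0,-3,0],[0.5,0,0,-2.5,0],[0.5,0,0,-1.5,0],[0.5,0,0,-1,0],[0.5,0,0,-0.8,0],[0.5,0,0,-0.7,0],[0.5,0,0,0,0]]
  ]
}}

```text
time_s: 45.65
tcp_pos: [0.5289, -0.0314, 0.0327]
eef_rot: [180.0, -0.0, -112.0]
contact_force: [0.8, 0.7, -0.5]
gripper_width: 0.0659
gripper_force: 0.0
```

>>> {"api": "jog_arm", "payload": {
  "deltas": [
    [[0.2,0,0,0,0],[0,0,0,0,0],[-0.4,0,0,0,0],[-0.4,0,0,0,0],[-0.4,0,0,0,0],[-0.4,0,0,0,0]]
  ]
}}

```text
time_s: 46.4
tcp_pos: [0.5292, -0.0313, 0.0332]
eef_rot: [-180.0, 0.0, -112.0]
contact_force: [-0.8, -0.4, 3.9]
gripper_width: 0.0395
gripper_force: 12.0
```

>>> {"api": "jog_arm", "payload": {
  "deltas": [
    [[-0.4,0,0,1,0],[-0.4,0,0,2,0],[-0.4,0,0,4,0],[-0.4,0,0,5,0],[-0.4,0,0,4,0],[-0.4,0,0,0,0]]
  ]
}}

```text
time_s: 47.15
tcp_pos: [0.531, -0.031, 0.197]
eef_rot: [-179.7, 0.2, -112.0]
contact_force: [-0.7, 0.9, -0.9]
gripper_width: 0.0395
gripper_force: 12.0
```

>>> {"api": "jog_arm", "payload": {
  "deltas": [
    [[-0.4,-1.5,5.6,0,0],[-0.4,-1.5,5.6,0,0],[-0.4,-1.5,5.6,0,0],[-0.4,-1.5,5.6,0,0],[-0.4,-1.6,5.6,0,0],[-0.4,-1.6,5.6,0,0],[-0.4,-1.6,5.6,0,0],[-0.4,-1.6,5.8,0,0]]
  ]
}}

```text
time_s: 48.15
tcp_pos: [0.4038, 0.4199, 0.1925]
eef_rot: [180.0, -0.1, -112.0]
contact_force: [0.5, -0.6, -0.0]
gripper_width: 0.0395
gripper_force: 12.0
```

>>> {"api": "jog_arm", "payload": {
  "deltas": [
    [[-0.4,0,0,-4,0],[-0.4,0,0,-4,0],[-0.4,0,0,-4,0],[-0.4,0,0,-3,0],[-0.4,0,0,-1.2,0],[-0.4,0,0,-0.6,0],[-0.4,0,0,0,0]]
  ]
}}

```text
time_s: 49.02
tcp_pos: [0.4053, 0.419, 0.0255]
eef_rot: [-180.0, 0.0, -112.0]
contact_force: [-0.4, 0.9, -0.6]
gripper_width: 0.0393
gripper_force: 12.0
```

>>> {"api": "jog_arm", "payload": {
  "deltas": [
    [[-0.4,0,0,-0.5,0],[-0.4,0,0,-0.25,0],[-0.1,0,0,0,0],[0.2,0,0,0,0],[0.2,0,0,0,0],[0.2,0,0,3,0],[0.2,0,0,6,0],[0.2,0,0,6,0]]
  ]
}}

```text
time_s: 50.02
tcp_pos: [0.4049, 0.4183, 0.1691]
eef_rot: [-180.0, -0.0, -112.0]
contact_force: [1.6, 0.7, -0.1]
gripper_width: 0.0525
gripper_force: 0.0
```

>>> {"api": "jog_arm", "payload": {
  "deltas": [
    [[0.2,1,-5,2,0],[0.2,1,-5,2,0],[0.2,1,-5,2,0],[0.2,1,-5,2,0],[0.2,1,-5,0,0],[0.2,0,0,0,0],[0.2,0,0,0,0]]
  ]
}}

```text
time_s: 50.9
tcp_pos: [0.4551, 0.1686, 0.2476]
eef_rot: [-180.0, 0.0, -112.1]
contact_force: [0.2, -0.2, -0.2]
gripper_width: 0.0528
gripper_force: 0.0
```

Run:
```python
from h import *
b=r.capture('scene')
cv2.imwrite('pics/v10.png',cv2.resize(b[130:310,150:500],(800,411)))
```

```text
(no output)
```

View pics/v10.png

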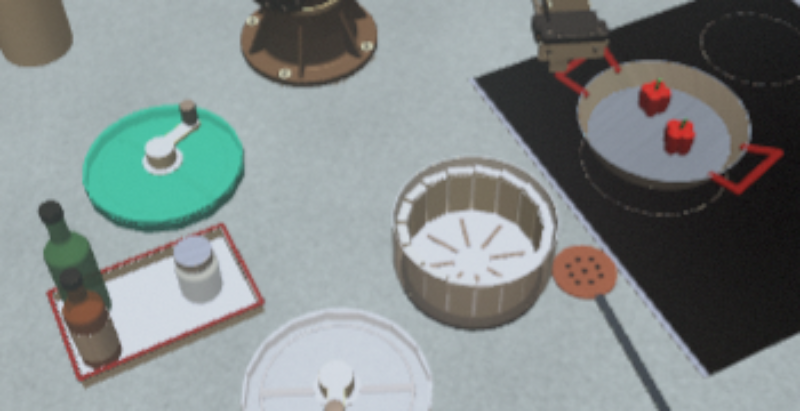

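Both peppers are in the pan at (655,97) and (679,136), and the basket is empty. The jar is upright at (196,268), the lid is flat at (337,370), the bottles stand and the skimmer is in place. I hand in.

```bash
python3 -c "
from plant import r
print(r.close_job())"
```

```text
the job is handed in; nothing more can be done
None
```

I handed the job in at about 51 s of robot time, with no verdict shown: jar upright on the tray, crank turned once anticlockwise and three times clockwise, lid flat on the worktop, both peppers (only two were present) in the pan, bottles standing and skimmer in place.

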